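# Hold sprung tweezers at the gap marks of a setting board

### The job

Hang the large sprung tweezers by their eye on the post of the setting board behind them on the raised stand, lying flat with their tips on the metal gauge block and their legs sprung open. Then squeeze the two legs between your fingers until the tip points lie over the two engraved lines, and hold them steady there, still squeezing when you finish, so that I can set their stop screw. Never let the tips close together, and leave the wood block, the bottle and the tin where they stand.

Things in the scene. Friction and masses are not known exactly. Their poses are not given: they have to be found in the camera images.
- tweezers: steel sprung tweezers, 209 mm long, 14 mm tall, 0.13 kg, lying on the stand. Origin: centre of the eye at its underside; x from eye to tips, z up. The eye is a ring, 28 mm outside, hole 18 mm. Next to it the rigid head, a block 22 mm wide (y), x = 13 to 43 mm: carry them by its sides at x = 30 mm. Two sprung legs with ribbed grip panels outside at x = 140 mm; the brass stop screw is only for looks
- leg_right: right (-y) leg of the tweezers, 155 mm long, 3 mm thick, like the left one. Origin: its hinge, at x = 40 mm, y = -8 mm of the tweezers. Over the grip panels (x = 122 to 158 mm of the tweezers) the two legs are 57 mm wide when open, 38 mm at the marked gap. The spring pushes each finger there with 2.5 N when open, 5 N at the marked gap; let go, the legs spring open
- leg_left (a joint): angle in rad by which the left (+y) leg is squeezed in about its hinge at x = 40 mm, y = 8 mm of the tweezers: 0 sprung open (58 mm between the tip points), 0.097 at the marked gap of 28 mm, 0.18 nearly shut; the gap shrinks by about 310 mm per rad. Both legs always turn by the same angle
- tip_left (a point): point of the left (+y) leg at its underside; at x = 195 mm, y = 29 mm of the tweezers when open
- tip_right (a point): point of the right (-y) leg at its underside; at x = 195 mm, y = -29 mm of the tweezers when open
- stand: fixed plywood work stand, 250 x 280 mm, 200 mm tall, that carries the board (far side) and the tweezers (near side). Origin: centre of its underside, on the desk. Near it a bulb (62 mm wide, fixed) hangs from above over the point x = 0.343, y = 0.107 m of the world, from 0.56 to 0.64 m above the desk: keep the arm's links clear of it
- board: setting board fixed on the stand: wooden plate 248 x 84 mm (x = -20 to 228 mm), top at z = 10 mm. Origin: on the post's axis, at the stand's top (200 mm above the desk); x from the post to the gauge block, z up. The aluminium gauge block, 46 x 80 mm (x = 180 to 226 mm), has its top at z = 26 mm, with two engraved black lines 3 mm wide along x at y = +14 and -14 mm
- post_foot (a point): foot of the post, on top of its round shoulder (24 mm diameter), 26 mm above the stand's top, level with the gauge block's top. The steel post is 10 mm thick, tapers over its last 8 mm and ends 54 mm above the stand's top. Hung, the tweezers lie on shoulder and gauge block with their origin at this point and 16 mm of air between legs and plate
- mark_left (a point): point on the left (+y) line where the left tip belongs, x = 195 mm of the board, 26 mm above the stand's top
- mark_right (a point): point on the right (-y) line where the right tip belongs, x = 195 mm of the board, 26 mm above the stand's top
- wood_block: loose brown wood block, 30 x 75 x 22 mm, on the desk, left of the stand; a bystander. Origin: centre of its underside
- glue_bottle: loose white glue bottle with a yellow cap, 34 mm diameter, 82 mm tall; a bystander. Origin: centre of its underside
- round_tin: loose round white tin, 60 mm diameter, 24 mm tall; a bystander. Origin: centre of its underside

How it is judged:
By the outcome, as a careful person would: the job done as asked, in the order asked, and still so for the second after the job is handed in, while the arm keeps its last pose, push and grip.
It also fails if it takes over 50 s, if anything falls off the work surface, if the arm or the gripper's body presses on something with over 40 N, if the wrist force passes 120 N, or if a joint passes its speed limit or range.

### The arm

A 6-joint arm with a two-finger parallel gripper is mounted at the origin on the work surface; the furniture and walls round the work are solid. World frame = base frame: x ahead of the robot, y to its left, z up, the work surface at z = 0. Lengths are in m, angles in rad, forces in N, time in s.
With the tool pointing down it reaches from about 0.35 to 0.875 m from the base axis. Payload 15.5 kg.
Tool frame: the origin (TCP) lies at the very end of the fingers, on their centre line; the grasp point (between the pads) lies 19 mm behind it; x points along the fingers, y is the direction in which the jaws open and shut, and the axes are right-handed (so a half turn about x gives the same grasp; the last joint's range is limited). The gripper opens to 85 mm and grips with 20 to 120 N. Pads are 22 mm wide; open, the fingers measure 114 mm over their backs; the gripper's body (76 mm by 85 mm) begins 54 mm behind the grasp point. The pads swing forward as they close: fully open they stand 13 mm farther back than shut.
Start: joints at [0.574, 0.494, 1.345, -0, 1.302, -0.096], TCP at [0.49, 0.388, 0.231] pointing down, gripper open.
Joint ranges: [-2.91, 2.91], [-0.82, 2.16], [0.22, 2.67], [-1.22, 4.37], [0.12, 2.79], [-3.08, 3.08]. Speed limits (rad/s): [1.89, 1.89, 2.57, 3.01, 3.01, 3.01].

### API

Orientations are given as a unit quaternion [w, x, y, z].
In Python, from cell import * gives the robot as it stands. The module is installed in compiled form; this text tells all that it offers.
- The arm moves only by the tool step_arm, never from a script. Its argument "deltas" is a list of rows, each a list of 2 entries, a list of its own where there are three numbers: the shift along the tool's x, y, z in m, then the turn about the tool's x in degrees. A call has 1 to 8 rows; each row shifts and turns the commanded pose from where the row before left it, along the tool's axes as they then stand; what a row does not reach is not made up. A row lasts 1/8 s, in which the tool goes at most 62.5 mm and 10.7 degrees, less where a joint would pass 70% of its speed; a pose out of reach is approached as far as the arm can. A call is refused whole if a number of a shift passes 0.0625 or a number of a turn 10.7, either way. A call with a gripper value outside its range is refused whole. "fingers" is the closure, from 0 (fully open) to 1 (shut), set as the call begins (left out, the last holds). The fingers move at their own pace and stop on an object; "force" is the grip in N (left out, the last holds). Time passes only in rows, so rows that do not move let the fingers close. It gives the time, the measured TCP pose, the force and the opening at its end, in the units of the state.
- get_obs(): the state, without advancing time (a new reading comes with each control period).
- snapshot(name): name is "side" or "top" or "wrist"; returns a dict with "pixels" (400x640x3 uint8, red, green, blue), "range_z" (400x640 float32, m along the optical axis (not along the pixel's ray), 0 where there is no reading), "intrinsics" (3x3 intrinsics, pixels), "T" (4x4, takes a point from camera to world coordinates); the wrist camera has in their place "T_tool_cam" (4x4, takes a point from camera to tool coordinates, whose origin is the TCP and whose axes are the tool frame's). Camera axes: x right, y down, z forward; pixel columns grow to the right and rows downward; lengths in m; the calibration is good to about 2 mm. A picture is of the moment at which its call begins: read the wrist's pose just before it.
- sign_off(): hands the job in, once; it reports no verdict.
The state is a dict: "clock": time; "q": joint angles; "dq": joint speeds; "joint_efforts": joint torques, N m; "tcp_pos": TCP position; "ee_rot": TCP orientation; "ft_force": force on the tool from outside, world axes, zero at the start; "ft_torque": the same for the moment, N m; "finger_gap": finger opening in m.
Only numpy, scipy, OpenCV 4.12 (cv2) and the standard library are available. Lean on these libraries where they do the work, as an engineer would, in place of code of your own. Each camera call takes 0.05 s, during which the arm holds its last target. There are 200 camera calls.

## Working session

There is one attempt and no reset: what is moved stays moved. The work goes in short steps, Python scripts to look and compute and a tool call to move; the robot and the scene stay as the last step left them, time stands still between calls to the robot, and variables do not carry over. Pictures are saved under pics/ and viewed, about 8 in all and at most 12, crops included, and the job is handed in when it is done.

Besides the shell and the picture viewer there is one more tool, called after ">>>" as a command line: name --argument value ..., lists and objects as JSON in quotes. step_arm: Moves the arm, as the interface text tells. Its arguments: {"type":"object","properties":{"deltas":{"type":"array","items":{"type":"array"}},"fingers":{"type":"number"},"force":{"type":"number"}},"required":["deltas"]}

```bash
mkdir -p pics; cat > h.py <<'E'
from cell import *
import numpy as np, cv2
from scipy.spatial.transform import Rotation as R
def Ttool(o):
    q=o["ee_rot"];T=np.eye(4);T[:3,:3]=R.from_quat([q[1],q[2],q[3],q[0]]).as_matrix();T[:3,3]=o["tcp_pos"];return T
def snap(n):
    o=get_obs();s=snapshot(n)
    s["W"]=s["T"] if "T" in s else Ttool(o)@s["T_tool_cam"]
    np.savez("last_%s.npz"%n,**{k:np.array(s[k]) for k in("pixels","range_z","intrinsics","W")})
    return s
def load(n): return dict(np.load("last_%s.npz"%n))
def px(s,u,v,z=None):
    "pixel->world; z: intersect with plane of that world height, else depth"
    K=s["intrinsics"];W=s["W"];d=np.array([(u-K[0,2])/K[0,0],(v-K[1,2])/K[1,1],1.])
    if z is None: r=float(s["range_z"][int(round(v)),int(round(u))]); return (W@np.r_[d*r,1])[:3]
    D=W[:3,:3]@d; return W[:3,3]+D*(z-W[2,3])/D[2]
def proj(s,p):
    c=np.linalg.inv(s["W"])@np.r_[p,1];u=s["intrinsics"]@c[:3];return u[:2]/u[2]
def save(s,f,crop=None,k=1):
    im=s["pixels"][:,:,::-1]
    if crop: im=im[crop[1]:crop[3],crop[0]:crop[2]]
    cv2.imwrite("pics/"+f,cv2.resize(im,None,fx=k,fy=k,interpolation=cv2.INTER_CUBIC))
E
python3 - <<'E'
from h import *
o=get_obs();print(o)
t=snap("top");save(t,"top.png",k=1.25);w=snap("wrist");save(w,"wrist.png")
print(t["W"],w["W"])
E
```

```text
{'clock': 0.0, 'q': array([ 5.73452365e-01,  4.94168868e-01,  1.34615531e+00,  4.07479308e-05,
        1.30252096e+00, -9.54866227e-02]), 'dq': array([0.00175446, 0.00021854, 0.00133283, 0.00051488, 0.00139828,
       0.00014296]), 'joint_efforts': array([ 1.07899186e-04, -8.82139921e+01, -3.83881581e+01, -6.76713717e-05,
        9.93725174e-03,  9.31087015e-05]), 'tcp_pos': array([0.48996526, 0.3874094 , 0.23070098]), 'ee_rot': array([ 0.63618259,  0.3077905 ,  0.63666652, -0.30853275]), 'ft_force': array([ 0.22547434, -0.42390934,  0.23097527]), 'ft_torque': array([-0.05489432,  0.02711331,  0.03235946]), 'finger_gap': 0.08560611026059672}
[[ 0.06831279 -0.97521334  0.21045738  0.33068012]
 [-0.99765616 -0.06594101  0.01827506 -0.09313898]
 [-0.00394431 -0.21121252 -0.9774322   1.16561057]
 [ 0.          0.          0.          1.        ]] [[ 0.78396835  0.5886754   0.19711646  0.43816598]
 [ 0.62079717 -0.74231049 -0.25216267  0.45257048]
 [-0.00212035  0.32005689 -0.94739595  0.37364539]
 [ 0.          0.          0.          1.        ]]
```

View pics/top.png

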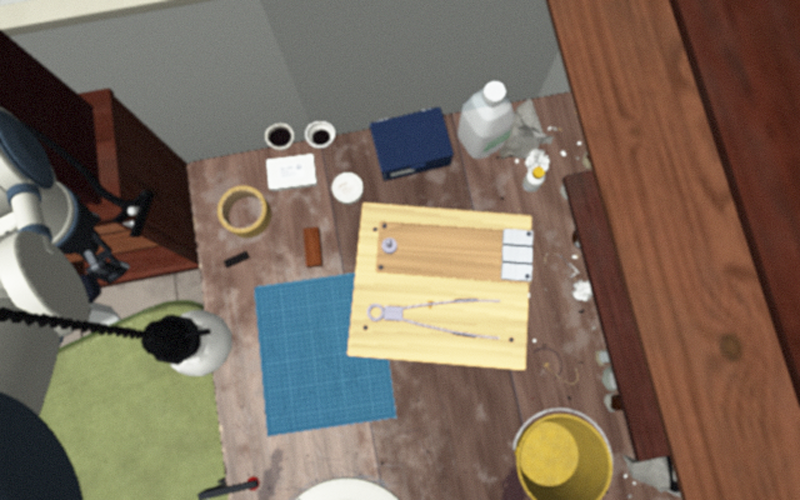

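The top view shows the board's post at about (389,245), the gauge block at (517,255), and the tweezers' eye at (376,312) with the tips pointing right, near (497,300) and (497,338). The pixels are of the 1.25x picture. Next I enlarge the stand.

```bash
python3 - <<'E'
from h import *
t=load("top");save(t,"topc.png",(270,155,435,300),4.8)
s=snap("side");save(s,"side.png",k=1.25)
E
```

```text
(no output)
```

View pics/topc.png

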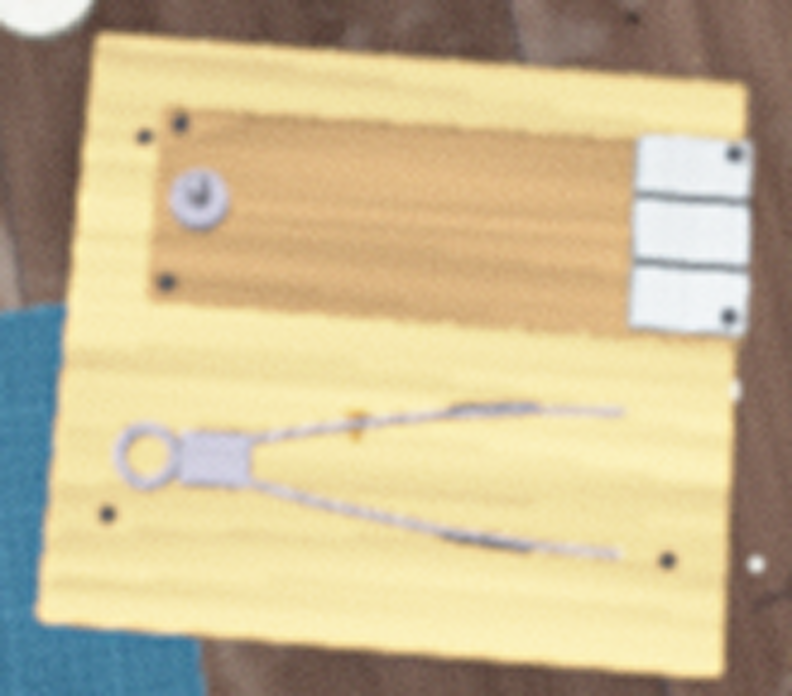

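View pics/side.png

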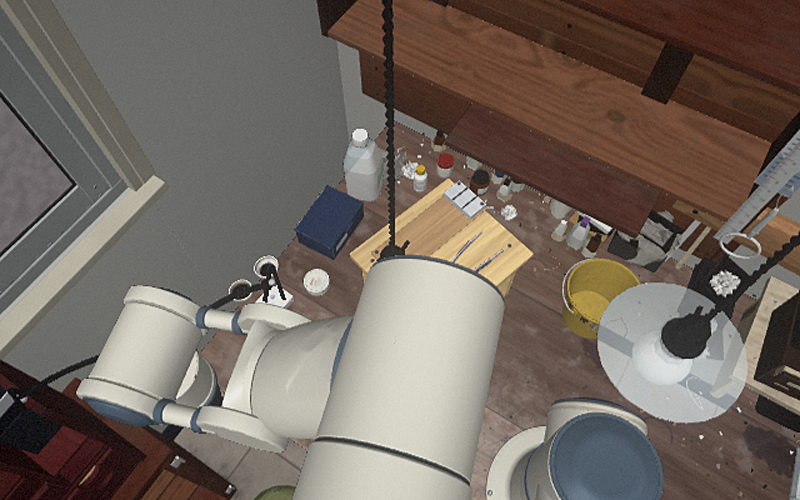

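The crop shows the eye at (148,456), the leg tips at (622,412) and (618,554), the shoulder at (199,200), and the lines from (637,194) to (748,201) and from (633,263) to (748,268). The side view is largely blocked by the arm. The fixed bulb is at (690,350) there, and a shelf stands on the right.

```bash
python3 - <<'E'
from h import *
t=load("top")
f=lambda c,z:px(t,270+(c[0]+.5)/4.8-.5,155+(c[1]+.5)/4.8-.5,z)
for n,c,z in [("eye",(148,456),.214),("headL",(180,459),.214),("headR",(250,462),.214),("tipA",(622,412),.207),("tipB",(618,554),.207),("shoulder",(199,200),.226),("posttop",(202,183),.254),("l1a",(637,194),.226),("l1b",(748,201),.226),("l2a",(633,263),.226),("l2b",(748,268),.226),("cornTL",(98,35),.2),("cornBR",(722,676),.2),("cornTR",(745,85),.2),("cornBL",(38,623),.2)]:
    u=(270+c[0]/4.8,155+c[1]/4.8)
    print(n,f(c,z).round(4),"depth",px(t,*u).round(4))
E
```

```text
eye [ 0.4174 -0.0313  0.214 ] depth [ 0.4181 -0.0311  0.1983]
headL [ 0.417  -0.0444  0.214 ] depth [ 0.4166 -0.0451  0.2112]
headR [ 0.4178 -0.0729  0.214 ] depth [ 0.4173 -0.0737  0.2117]
tipA [ 0.4493 -0.2239  0.207 ] depth [ 0.4482 -0.2243  0.2099]
tipB [ 0.3914 -0.2244  0.207 ] depth [ 0.3907 -0.2252  0.2069]
shoulder [ 0.5224 -0.0446  0.226 ] depth [ 0.5193 -0.046   0.2375]
posttop [ 0.5237 -0.0467  0.254 ] depth [ 0.5232 -0.0475  0.2528]
l1a [ 0.5371 -0.2241  0.226 ] depth [ 0.3307 -0.0931  1.1656]
l1b [ 0.5372 -0.2697  0.226 ] depth [ 0.5857 -0.313   0.001 ]
l2a [ 0.5082 -0.2235  0.226 ] depth [ 0.508  -0.2248  0.2228]
l2b [ 0.5093 -0.2704  0.226 ] depth [ 0.5525 -0.3153 -0.0066]
cornTL [0.5969 0.0054 0.2   ] depth [ 0.6515  0.0249 -0.0015]
cornBR [ 0.3459 -0.2691  0.2   ] depth [ 0.3483 -0.3071 -0.0027]
cornTR [ 0.5934 -0.272   0.2   ] depth [ 0.5928 -0.273   0.1993]
cornBL [0.3481 0.0089 0.2   ] depth [3.508e-01 2.890e-02 2.000e-04]
```

```bash
python3 - <<'E'
from h import *
t=load("top");s=load("side")
for n,c in(("top",t),("side",s)):
    print(n,c["W"][:3,3].round(3),[ (z,proj(c,[.343,.107,z]).round(0)) for z in(.56,.6,.64,.75,.9)])
def cloud(c):
    v,u=np.mgrid[0:400,0:640];r=c["range_z"];K=c["intrinsics"]
    P=np.stack([(u-K[0,2])/K[0,0]*r,(v-K[1,2])/K[1,1]*r,r],-1)@c["W"][:3,:3].T+c["W"][:3,3]
    return P[r>0]
P=np.r_[cloud(t),cloud(s)]
d=np.hypot(P[:,0]-.343,P[:,1]-.107)
m=(d<.08)&(P[:,2]>.3);print("near bulb");h=np.histogram(P[m,2],np.arange(.3,1.3,.05));print(h[0])
for z in h[1][:-1]:
    k=m&(abs(P[:,2]-z-.025)<.025)
    if k.sum(): print(z.round(2),k.sum(),P[k].mean(0).round(3),P[k].std(0).round(3))
a=get_obs()["q"][0];r=P[:,0]*np.cos(a)+P[:,1]*np.sin(a);l=-P[:,0]*np.sin(a)+P[:,1]*np.cos(a)
m=(abs(l)<.12)&(P[:,2]>.25)&(d>.08)
print("arm profile r: zmin5 zmax, lat range")
for x in np.arange(-.2,.8,.05):
    k=m&(abs(r-x-.025)<.025)
    if k.sum()>5: print(x.round(2),k.sum(),np.percentile(P[k,2],[2,20,50,80,98]).round(2),np.percentile(l[k],[2,98]).round(2))
E
```

```text
top [ 0.331 -0.093  1.166] [(0.56, array([167., 276.])), (0.6, array([156., 274.])), (0.64, array([143., 272.])), (0.75, array([ 95., 266.])), (0.9, array([-35., 249.]))]
side [0.095 0.319 1.301] [(0.56, array([315., 238.])), (0.6, array([315., 228.])), (0.64, array([314., 216.])), (0.75, array([313., 179.])), (0.9, array([311., 105.]))]
near bulb
[   0    0    0    0    0  401 1057 1514  363 1687  569  426  209  295
  219    0    0    0    0]
0.55 401 [0.343 0.09  0.594] [0.02  0.012 0.005]
0.6 1057 [0.341 0.095 0.612] [0.016 0.009 0.012]
0.65 1514 [0.343 0.1   0.674] [0.009 0.009 0.016]
0.7 363 [0.327 0.12  0.731] [0.027 0.022 0.015]
0.75 1687 [0.293 0.137 0.776] [0.026 0.018 0.013]
0.8 569 [0.334 0.111 0.824] [0.023 0.015 0.015]
0.85 426 [0.343 0.105 0.869] [0.002 0.002 0.012]
0.9 209 [0.343 0.106 0.927] [0.001 0.002 0.014]
0.95 295 [0.343 0.105 0.977] [0.001 0.002 0.014]
1.0 219 [0.343 0.105 1.015] [0.002 0.002 0.008]
arm profile r: zmin5 zmax, lat range
-0.1 659 [0.3  0.35 0.35 0.36 0.36] [-0.1   0.03]
-0.05 3749 [0.32 0.36 0.37 0.69 0.7 ] [-0.11  0.03]
-0.0 6734 [0.32 0.36 0.69 0.72 0.89] [-0.11  0.04]
0.05 5907 [0.27 0.35 0.68 0.7  0.71] [-0.11  0.05]
0.1 391 [0.68 0.68 0.68 0.68 0.69] [-0.1  -0.03]
0.2 3788 [0.8  0.81 0.83 0.83 0.84] [-0.02  0.12]
0.25 9351 [0.75 0.8  0.84 0.85 0.85] [-0.03  0.12]
0.3 5344 [0.7  0.82 0.83 0.84 0.84] [-0.02  0.12]
0.35 4964 [0.64 0.69 0.73 0.76 0.78] [-0.    0.12]
0.4 4763 [0.58 0.64 0.66 0.7  0.73] [-0.01  0.12]
0.45 4416 [0.54 0.62 0.66 0.66 0.67] [-0.07  0.12]
0.5 2255 [0.32 0.55 0.59 0.6  0.64] [-0.1   0.12]
0.55 8074 [0.31 0.44 0.57 0.6  0.61] [-0.05  0.11]
0.6 4450 [0.37 0.56 0.61 0.62 0.62] [-0.02  0.12]
0.65 665 [0.26 0.45 0.6  0.61 0.61] [-0.02  0.12]
0.7 112 [0.42 0.42 0.42 0.43 0.43] [0.01 0.03]
0.75 108 [0.41 0.41 0.41 0.41 0.42] [0.03 0.07]
```

>>> step_arm --deltas '[[[-0.05, 0, 0], 0], [[-0.05, 0, 0], 0], [[-0.05, 0, 0], 0], [[-0.03, 0, 0], 0]]'

```text
clock: 0.65
tcp_pos: [0.4904, 0.3878, 0.4139]
ee_rot: [0.637, 0.309, 0.636, -0.307]
ft_force: [-0.4, 0.1, -0.8]
finger_gap: 0.0853
```

```bash
python3 - <<'E'
from h import *
o=get_obs();print(o["q"].round(3),o["tcp_pos"].round(4),o["clock"]);T=Ttool(o);print(T[:3,:3].round(3))
t=load("top")
K=t["intrinsics"];print(K[0,0])
print("q start .573 .494 1.346 r .6246 z .2307; now r",np.hypot(*o["tcp_pos"][:2]))
s=snap("side");save(s,"side2.png",k=1.25)
E
```

```text
[ 0.574  0.385  1.04  -0.     1.715 -0.095] [0.4904 0.3878 0.4139] 0.65
[[ 0.002  0.784  0.62 ]
 [ 0.001  0.62  -0.784]
 [-1.     0.002  0.   ]]
486.1663155718596
q start .573 .494 1.346 r .6246 z .2307; now r 0.6252071890592472
```

View pics/side2.png

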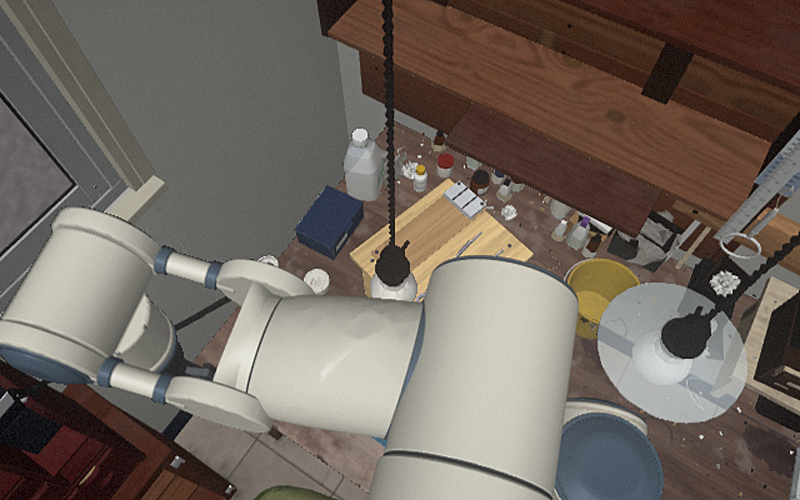

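>>> step_arm --deltas '[[[-0.05, 0, 0], 0], [[-0.05, 0, 0], 0], [[-0.04, 0, 0], 0], [[0, 0, 0], 0]]'

```text
clock: 1.2
tcp_pos: [0.4907, 0.3879, 0.554]
ee_rot: [0.637, 0.31, 0.636, -0.307]
ft_force: [0.6, -0.7, -0.1]
finger_gap: 0.0857
```

```bash
python3 - <<'E'
from h import *
o=get_obs();print(o["q"].round(3),o["tcp_pos"].round(4),o["clock"])
s=snap("side")
v,u=np.mgrid[0:400,0:640];r=s["range_z"];K=s["intrinsics"]
P=np.stack([(u-K[0,2])/K[0,0]*r,(v-K[1,2])/K[1,1]*r,r],-1)@s["W"][:3,:3].T+s["W"][:3,3];P=P[r>0]
a=o["q"][0];rr=P[:,0]*np.cos(a)+P[:,1]*np.sin(a);l=-P[:,0]*np.sin(a)+P[:,1]*np.cos(a)
m=(abs(l)<.2)&(P[:,2]>.65)&(np.hypot(P[:,0]-.343,P[:,1]-.107)>.05)
for x in np.arange(-.1,.8,.05):
    k=m&(abs(rr-x-.025)<.025)
    if k.sum()>5: print(x.round(2),k.sum(),np.percentile(P[k,2],[2,50,98]).round(2),np.percentile(l[k],[2,98]).round(2))
E
```

```text
[ 0.574  0.39   0.68   0.     2.066 -0.095] [0.4907 0.3879 0.554 ] 1.2
-0.05 1857 [0.68 0.69 0.7 ] [-0.12 -0.  ]
0.0 4715 [0.68 0.7  0.9 ] [-0.13  0.01]
0.05 3974 [0.68 0.69 0.71] [-0.13  0.  ]
0.1 388 [0.68 0.68 0.68] [-0.1  -0.03]
0.15 5502 [0.83 0.86 0.87] [-0.01  0.15]
0.2 11015 [0.87 0.87 0.88] [-0.01  0.16]
0.25 9773 [0.83 0.86 0.87] [-0.01  0.17]
0.3 5920 [0.81 0.85 0.86] [0.01 0.12]
0.35 5618 [0.81 0.85 0.85] [0.01 0.12]
0.4 7089 [0.8  0.84 0.85] [-0.01  0.13]
0.45 4247 [0.78 0.85 0.86] [-0.01  0.13]
0.5 2986 [0.78 0.85 0.86] [-0.01  0.13]
0.55 14756 [0.67 0.89 0.94] [-0.01  0.13]
0.6 857 [0.85 0.94 0.95] [-0.01  0.04]
```

>>> step_arm --deltas '[[[0, -0.0347, 0.044], 4.8], [[0, -0.0309, 0.0467], 4.8], [[0, -0.0269, 0.0491], 4.8], [[0, -0.0227, 0.0512], 4.8], [[0, -0.0183, 0.0529], 4.8], [[0, -0.0138, 0.0543], 4.8], [[0, -0.0092, 0.0552], 4.8], [[0, -0.0046, 0.0558], 4.8]]'

```text
clock: 2.25
tcp_pos: [0.49, -0.0621, 0.5499]
ee_rot: [-0.498, -0.501, -0.5, 0.501]
ft_force: [0.0, 0.2, 0.4]
finger_gap: 0.0856
```

```bash
python3 - <<'E'
from h import *
o=get_obs();print(o["q"].round(3),o["tcp_pos"].round(4),o["clock"]);print(Ttool(o)[:3,:3].round(3))
D=[(.494168,1.346155,.6246,.2307),(.385,1.04,.6252,.4139),(.39,.68,.6255,.554),(o["q"][1],o["q"][2],np.hypot(*o["tcp_pos"][:2]),o["tcp_pos"][2])]
A=[];b=[]
for q2,q3,r,z in D:
    s=q2+q3
    A+=[[1,0,np.sin(q2),np.sin(s),np.cos(s)],[0,1,np.cos(q2),np.cos(s),-np.sin(s)]];b+=[r,z]
print(np.linalg.lstsq(np.array(A),np.array(b),rcond=None))
E
```

```text
[-0.247  0.153  1.024  0.     1.967 -0.243] [ 0.49   -0.0621  0.5499] 2.25
[[-0.002  1.    -0.004]
 [ 0.001 -0.004 -1.   ]
 [-1.    -0.002 -0.001]]
(array([ 0.00186309, -0.08088496,  0.60312735,  0.38301309,  0.12160399]), array([3.71282098e-07]), np.int32(5), array([3.43373501, 2.79761506, 0.43277427, 0.41635319, 0.14889701]))
```

>>> step_arm --deltas '[[[0.04, -0.036, 0], 0], [[0.05, -0.036, 0], 0], [[0.05, 0, 0], 0], [[0.01, 0, 0], 0], [[0, 0, 0], 0]]'

```text
clock: 2.88
tcp_pos: [0.4189, -0.0603, 0.4016]
ee_rot: [-0.5, -0.5, -0.5, 0.5]
ft_force: [0.4, 0.1, 0.0]
finger_gap: 0.0853
```

```bash
python3 - <<'E'
from h import *
o=get_obs();print(o["q"].round(3),o["tcp_pos"].round(4),o["clock"])
w=snap("wrist");save(w,"w1.png",k=1.25)
for n,p in dict(eye=(.4175,-.031,.214),tA=(.4493,-.2239,.2),tB=(.3914,-.2244,.2),shoulder=(.523,-.0457,.226),posttop=(.523,-.0457,.254)).items(): print(n,proj(w,p).round(1)*1.25)
E
```

```text
[-0.284  0.057  1.507  0.     1.578 -0.283] [ 0.4189 -0.0603  0.4016] 2.875
eye [397.5 190. ]
tA [426.5   362.625]
tB [374.125 363.   ]
shoulder [517.125 208.875]
posttop [527.75  216.125]
```

View pics/w1.png

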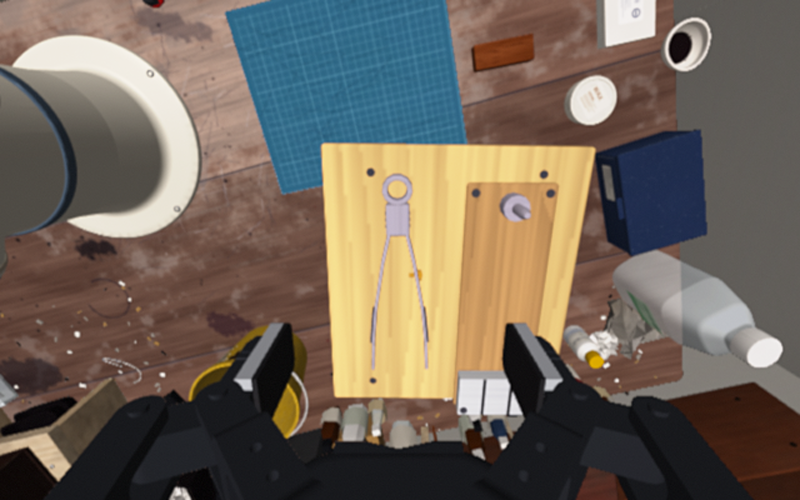

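The wrist view shows the eye at (397,189), the head at (397,218), the tips at (373,366) and (427,367), the shoulder at (515,208) and the post top at (526,213). All are within about 2 mm of the top-view estimates. I go down to the head with the fingers half closed.

>>> step_arm --deltas '[[[0.045, 0, 0], 0], [[0.045, 0, 0], 0], [[0.04, 0, 0], 0], [[0.03, 0, 0], 0], [[0.018, 0, 0.0005], 0], [[0.012, 0, 0], 0], [[0.005, 0, 0], 0], [[0, 0, 0], 0]]' --fingers 0.45 --force 30

```text
clock: 3.92
tcp_pos: [0.4191, -0.0609, 0.2067]
ee_rot: [0.5, 0.5, 0.5, -0.5]
ft_force: [0.4, -1.0, 0.4]
finger_gap: 0.047
```

>>> step_arm --deltas '[[[0.0015, 0, 0], 0], [[0, 0, 0], 0], [[0, 0, 0], 0], [[0, 0, 0], 0], [[0, 0, 0], 0], [[0, 0, 0], 0]]' --fingers 1 --force 50

```text
clock: 4.68
tcp_pos: [0.419, -0.0608, 0.2054]
ee_rot: [0.5, 0.5, 0.499, -0.5]
ft_force: [-0.4, 0.4, 6.2]
finger_gap: 0.0203
```

>>> step_arm --deltas '[[[-0.025, 0, 0], 0], [[-0.035, 0, 0], 0], [[-0.02, 0, 0], 0], [[0, 0, 0], 0]]'

```text
clock: 5.18
tcp_pos: [0.4193, -0.061, 0.286]
ee_rot: [0.501, 0.501, 0.499, -0.5]
ft_force: [-0.0, -0.6, -1.6]
finger_gap: 0.0201
```

```bash
python3 - <<'E'
from h import *
o=get_obs();print(o["q"].round(3),o["tcp_pos"].round(4),o["clock"],o["ft_force"])
w=snap("wrist");save(w,"w2.png",k=1.25)
E
```

```text
[-0.286  0.144  1.725 -0.     1.269 -0.284] [ 0.4193 -0.061   0.286 ] 5.175 [-0.02385761 -0.5856538  -1.63892617]
```

View pics/w2.png

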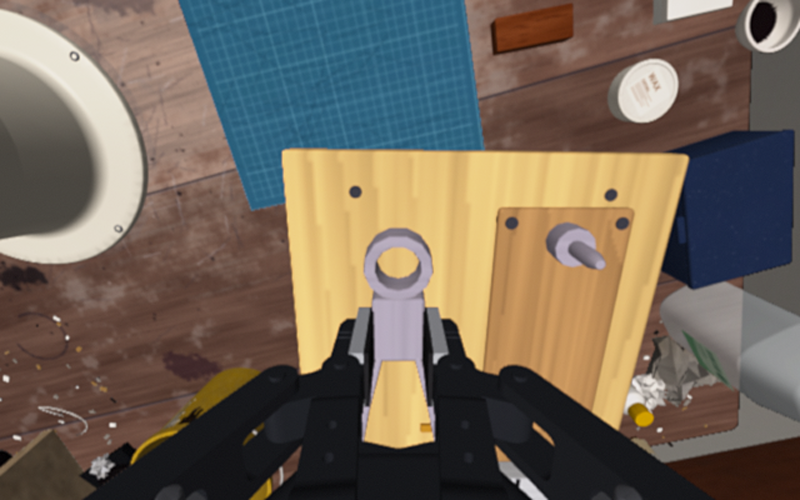

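The tweezers are held by the head. The eye is at (398,263), the post tip at about (600,264) and the shoulder at about (573,246).

```bash
python3 - <<'E'
from h import *
w=load("wrist");save(w,"w2c.png",(280,170,500,300),3.6)
f=lambda u,v,z=None:px(w,u/1.25,v/1.25,z).round(4)
print("eye",f(398,262,.2946),f(398,236),f(371,262))
print("head",f(398,330),"post top",f(600,264,.254),f(600,264),"shoulder",f(568,243,.226),f(560,243))
E
```

```text
eye [ 0.4185 -0.028   0.2946] [ 0.4185 -0.0177  0.2938] [ 0.408  -0.0278  0.2951]
head [ 0.4185 -0.0577  0.2956] post top [ 0.5217 -0.0444  0.254 ] [ 0.5214 -0.0442  0.2544] shoulder [ 0.5173 -0.0419  0.226 ] [ 0.5122 -0.0416  0.227 ]
```

View pics/w2c.png

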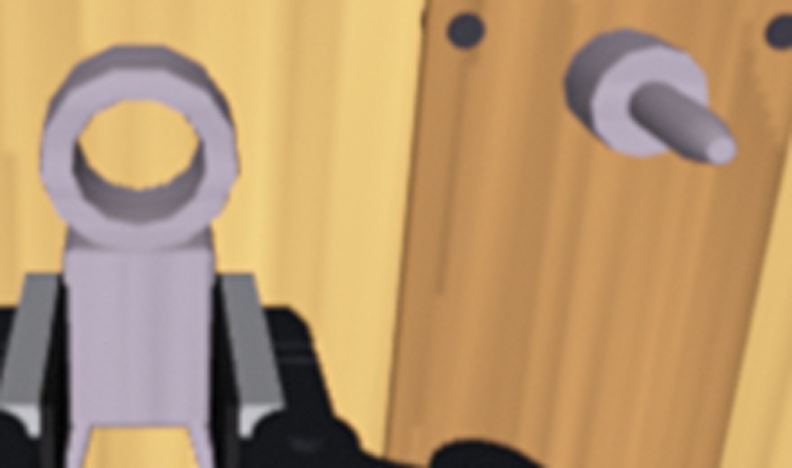

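```bash
python3 - <<'E'
from h import *
w=load("wrist")
f=lambda u,v,z=None:px(w,280+(u+.5)/3.6-.5,170+(v+.5)/3.6-.5,z).round(4)
print("eye",f(139,160,.2946),"L/R",f(42,155,.2946),f(238,155,.2946),"bot",f(139,252,.2946))
print("tip",f(722,149,.254),"shoulder",f(650,101,.226),"LR",f(592,101,.226),f(708,101,.226))
E
```

```text
eye [ 0.4184 -0.0304  0.2946] L/R [ 0.4052 -0.0296  0.2946] [ 0.4319 -0.0297  0.2946] bot [ 0.4184 -0.0442  0.2946]
tip [ 0.5218 -0.0442  0.254 ] shoulder [ 0.5219 -0.0445  0.226 ] LR [ 0.5102 -0.0444  0.226 ] [ 0.5337 -0.0445  0.226 ]
```

>>> step_arm --deltas '[[[0, 0.03, 0.005], 0], [[0, 0.04, 0.005], 0], [[0, 0.025, 0.003], 0], [[0, 0.0084, 0.0009], 0], [[0, 0, 0], 0], [[0, 0, 0], 0]]'

```text
clock: 5.98
tcp_pos: [0.521, -0.0746, 0.2846]
ee_rot: [-0.499, -0.5, -0.5, 0.5]
ft_force: [-0.9, -0.1, -1.9]
finger_gap: 0.0206
```

```bash
python3 - <<'E'
from h import *
o=get_obs();print(o["q"].round(3),o["tcp_pos"].round(4),o["clock"],o["ft_force"])
w=snap("wrist");save(w,"w3c.png",(230,140,430,300),3.75)
print(Ttool(o)[:3,:3].round(4))
t=snap("top");save(t,"topc2.png",(270,155,435,300),4.8)
E
```

```text
[-0.256  0.303  1.509 -0.     1.33  -0.254] [ 0.521  -0.0746  0.2846] 5.975 [-0.91272265 -0.13554291 -1.91448739]
[[-8.0e-04  1.0e+00 -1.3e-03]
 [ 1.0e-04 -1.3e-03 -1.0e+00]
 [-1.0e+00 -8.0e-04 -1.0e-04]]
```

View pics/w3c.png

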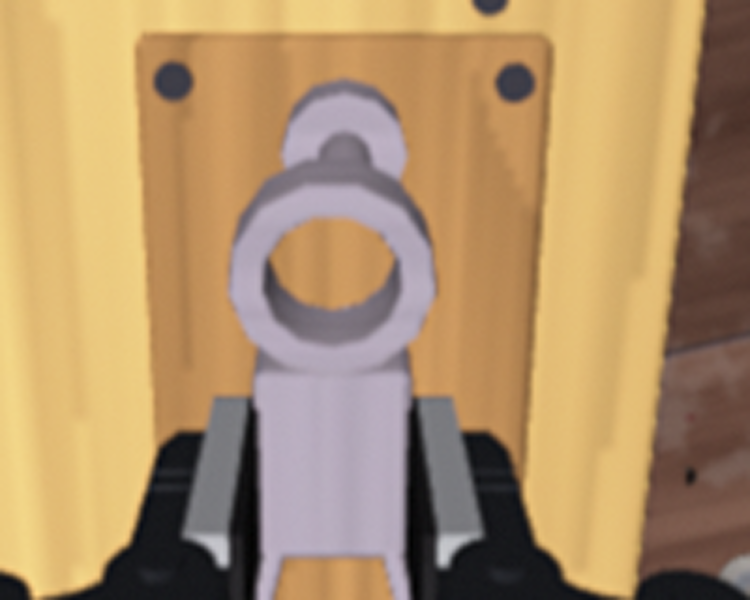

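```bash
python3 - <<'E'
from h import *
w=load("wrist")
f=lambda u,v,z=None:px(w,230+(u+.5)/3.75-.5,140+(v+.5)/3.75-.5,z).round(4)
print("eye",f(333.5,277,.2932),"L/R",f(230,270,.2932),f(437,270,.2932),"bot",f(334,373,.2932))
print("shoulder LR",f(285,150,.226),f(406,150,.226),"top",f(345,92,.226))
print("plate corners/screws",f(173,82,.21),f(514,82,.21),"edges",f(150,300,.21),f(545,300,.21),f(137,50,.21),f(551,50,.21))
o=get_obs();print(o["tcp_pos"])
E
```

```text
eye [ 0.5203 -0.0437  0.2932] L/R [ 0.5068 -0.0428  0.2932] [ 0.5338 -0.0428  0.2932] bot [ 0.5203 -0.0576  0.2932]
shoulder LR [ 0.5111 -0.044   0.226 ] [ 0.5339 -0.044   0.226 ] top [ 0.5224 -0.0329  0.226 ]
plate corners/screws [ 0.4882 -0.0342  0.21  ] [ 0.5563 -0.0342  0.21  ] edges [ 0.4811 -0.0811  0.21  ] [ 0.5653 -0.0811  0.21  ] [ 0.4813 -0.0278  0.21  ] [ 0.5632 -0.0278  0.21  ]
[ 0.52126824 -0.0746797   0.28488462]
```

View pics/topc2.png

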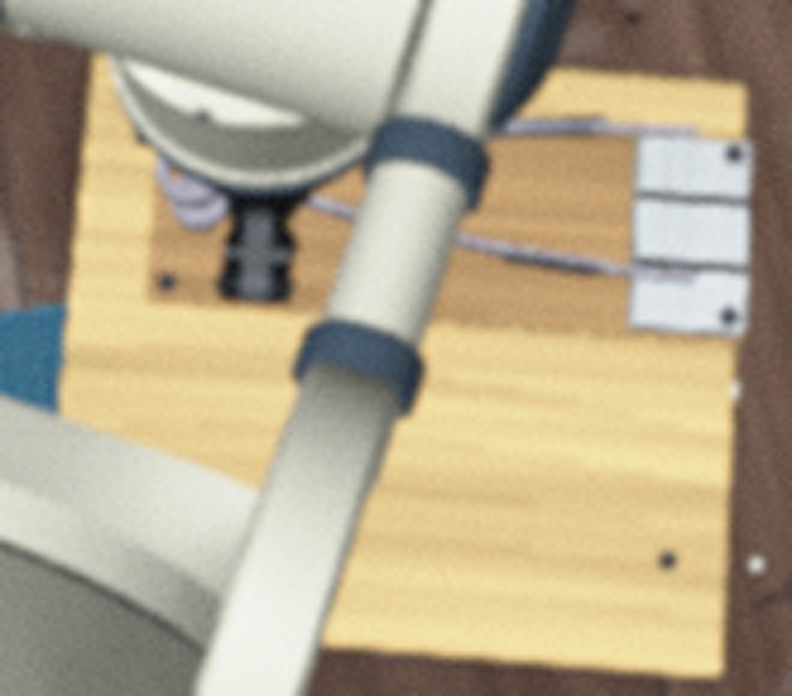

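The eye sits about 2 mm short of the post in x, and the post axis is at about (0.522, -0.044). The legs lie above the gauge block. I correct and lower.

>>> step_arm --deltas '[[[0, 0.002, 0.0006], 0], [[0.015, 0, 0], 0], [[0.01, 0, 0], 0], [[0.008, 0, 0], 0], [[0.008, 0, 0], 0], [[0, 0, 0], 0]]'

```text
clock: 6.82
tcp_pos: [0.5237, -0.0753, 0.2431]
ee_rot: [-0.499, -0.5, -0.5, 0.5]
ft_force: [0.2, -0.9, -0.7]
finger_gap: 0.0201
```

>>> step_arm --deltas '[[[0.005, 0, 0], 0], [[0.004, 0, 0], 0], [[0.002, 0, 0], 0], [[0, 0, 0], 0]]'

```text
clock: 7.32
tcp_pos: [0.524, -0.0754, 0.2327]
ee_rot: [-0.5, -0.5, -0.5, 0.5]
ft_force: [0.6, -0.0, -1.7]
finger_gap: 0.02
```

```bash
python3 - <<'E'
from h import *
o=get_obs();print(o["tcp_pos"].round(4),o["ft_force"].round(1),o["ft_torque"].round(2))
w=snap("wrist");save(w,"w4c.png",(200,120,450,320),3)
E
```

```text
[ 0.524  -0.0754  0.2327] [ 0.6 -0.  -1.7] [-0.01  0.01 -0.03]
```

View pics/w4c.png

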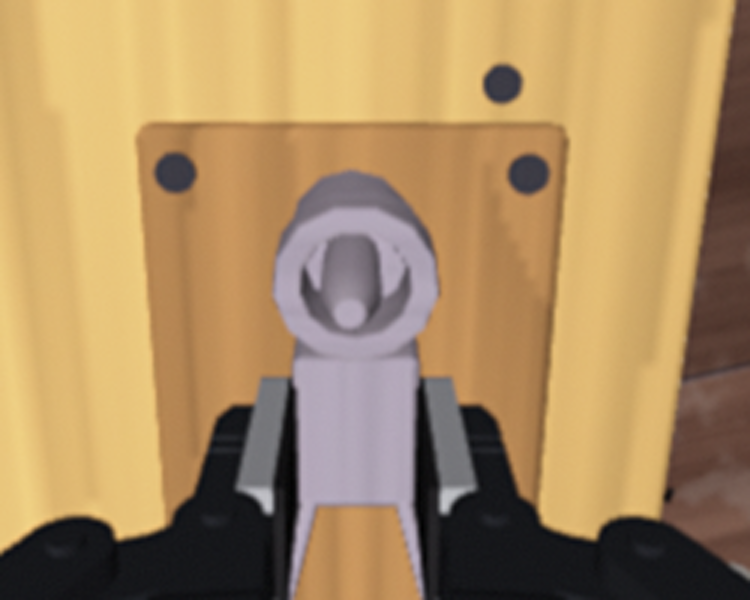

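The eye is over the post, with the tip at (349,312) and the hole centre at x of about 357. That is about 1 mm off, so I centre it and set it down.

>>> step_arm --deltas '[[[0, -0.001, 0], 0], [[0.001, 0, 0], 0], [[0.0005, 0, 0], 0], [[0, 0, 0], 0]]'

```text
clock: 7.88
tcp_pos: [0.523, -0.0754, 0.2314]
ee_rot: [0.5, 0.5, 0.5, -0.5]
ft_force: [-0.5, 0.4, 1.6]
finger_gap: 0.0205
```

```bash
python3 - <<'E'
from h import *
import time
o=get_obs();print(o["tcp_pos"].round(4),o["ft_force"].round(1),o["ft_torque"].round(2))
w=load("wrist")
f=lambda u,v,z=None:px(w,200+(u+.5)/3-.5,120+(v+.5)/3-.5,z).round(4)
print("eye",f(357,280,.2408),"LR",f(275,275,.2408),f(439,275,.2408),"bot",f(357,357,.2408),"hole LRB",f(303,275,.2408),f(412,275,.2408),f(357,335,.2408))
print("tip",f(349,312,.254),"LRB",f(335,312,.254),f(364,312,.254),"depth eye face",f(288,275),f(428,275))
E
```

```text
[ 0.523  -0.0754  0.2314] [-0.5  0.4  1.6] [ 0.07  0.17 -0.01]
eye [ 0.5233 -0.0444  0.2408] LR [ 0.5099 -0.0436  0.2408] [ 0.5367 -0.0436  0.2408] bot [ 0.5233 -0.0584  0.2408] hole LRB [ 0.5145 -0.0436  0.2408] [ 0.5323 -0.0436  0.2408] [ 0.5233 -0.0543  0.2408]
tip [ 0.5221 -0.0445  0.254 ] LRB [ 0.52   -0.0445  0.254 ] [ 0.5244 -0.0445  0.254 ] depth eye face [ 0.5122 -0.0429  0.2425] [ 0.535  -0.0436  0.2407]
```

The eye is now centred on the post to within 0.5 mm, and the force shows it bearing. I release, lift, check, and look for what stands near the tip side, since I want the camera there.

>>> step_arm --deltas '[[[0, 0, 0], 0], [[0, 0, 0], 0], [[0, 0, 0], 0], [[0, 0, 0], 0]]' --fingers 0.45 --force 20

```text
clock: 8.38
tcp_pos: [0.523, -0.0754, 0.2313]
ee_rot: [0.5, 0.5, 0.5, -0.5]
ft_force: [0.1, -1.0, 0.6]
finger_gap: 0.0465
```

>>> step_arm --deltas '[[[-0.01, 0, 0], 0], [[-0.03, 0, 0], 0], [[-0.05, 0, 0], 0], [[-0.03, 0, 0], 0], [[0, 0, 0], 0]]'

```text
clock: 9.0
tcp_pos: [0.524, -0.0756, 0.3543]
ee_rot: [0.501, 0.501, 0.498, -0.499]
ft_force: [0.5, -1.1, -1.3]
finger_gap: 0.0467
```

```bash
python3 - <<'E'
from h import *
o=get_obs();print(o["tcp_pos"].round(4),o["ft_force"].round(1),o["q"].round(3))
w=snap("wrist");save(w,"w5.png",(150,100,550,400),1.9);t=snap("top")
Q=[]
for c in(w,t,load("side")):
    v,u=np.mgrid[0:400,0:640];r=c["range_z"];K=c["intrinsics"]
    P=np.stack([(u-K[0,2])/K[0,0]*r,(v-K[1,2])/K[1,1]*r,r],-1)@c["W"][:3,:3].T+c["W"][:3,3];Q.append(P[r>0])
P=np.concatenate(Q)
for x in np.arange(.35,.75,.1):
  for y in np.arange(-.5,-.24,.05):
    k=(P[:,0]>x)&(P[:,0]<x+.1)&(P[:,1]>y)&(P[:,1]<y+.05)
    print("%.2f %.2f max z %.2f"%(x,y,np.percentile(P[k,2],99) if k.any() else -1),end="; ")
  print()
E
```

```text
[ 0.524  -0.0756  0.3543] [ 0.5 -1.1 -1.3] [-0.256  0.253  1.389 -0.     1.495 -0.255]
0.35 -0.50 max z 0.42; 0.35 -0.45 max z 0.70; 0.35 -0.40 max z 0.70; 0.35 -0.35 max z 0.00; 0.35 -0.30 max z 0.20; 0.35 -0.25 max z 0.21; 
0.45 -0.50 max z 0.42; 0.45 -0.45 max z 0.42; 0.45 -0.40 max z 0.70; 0.45 -0.35 max z 0.70; 0.45 -0.30 max z 0.23; 0.45 -0.25 max z 0.23; 
0.55 -0.50 max z 0.42; 0.55 -0.45 max z 0.70; 0.55 -0.40 max z 0.70; 0.55 -0.35 max z 0.70; 0.55 -0.30 max z 0.23; 0.55 -0.25 max z 0.24; 
0.65 -0.50 max z 0.47; 0.65 -0.45 max z 0.70; 0.65 -0.40 max z 0.70; 0.65 -0.35 max z 0.70; 0.65 -0.30 max z 0.42; 0.65 -0.25 max z 0.00;
```

View pics/w5.png

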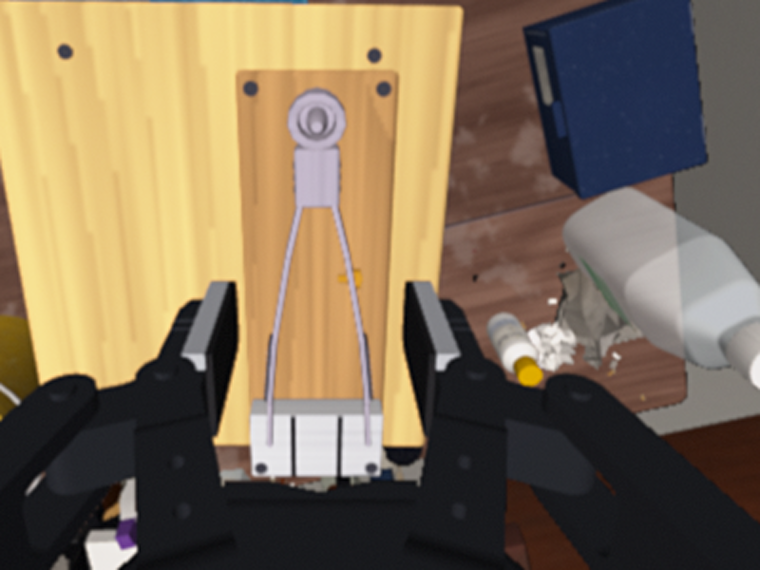

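The tweezers hang flat, with the post at (318,122) inside the eye and the tips at (270,443) and (368,443) on the gauge block, outside the lines at x = 293 and 340. I check the shelf edge before moving towards it.

```bash
python3 - <<'E'
from h import *
w=load("wrist");t=load("top")
c=t
v,u=np.mgrid[0:400,0:640];r=c["range_z"];K=c["intrinsics"]
P=np.stack([(u-K[0,2])/K[0,0]*r,(v-K[1,2])/K[1,1]*r,r],-1)@c["W"][:3,:3].T+c["W"][:3,3];P=P[r>0]
for x in np.arange(.1,.8,.05):
    k=(P[:,0]>x)&(P[:,0]<x+.05)&(P[:,1]<-.2)&(P[:,2]>.3)
    print(round(x,2),k.sum(),"ymax",np.percentile(P[k,1],[95,99]).round(3) if k.any() else"", "z",np.percentile(P[k,2],[5,50,95]).round(2) if k.any() else "")
f=lambda u,v,z=None:px(w,150+(u+.5)/1.9-.5,100+(v+.5)/1.9-.5,z).round(4)
print("tips",f(270,443,.2262+.01),f(368,443,.236),"lines a",f(293,420,.226),f(294,470,.226),"b",f(340,420,.226),f(341,470,.226))
print("eye",f(317,119,.24),"panel",f(270,365,.24),f(367,365,.24))
E
```

```text
0.1 0 ymax  z 
0.15 0 ymax  z 
0.2 2708 ymax [-0.417 -0.412] z [0.41 0.41 0.41]
0.25 3789 ymax [-0.406 -0.399] z [0.41 0.41 0.41]
0.3 4064 ymax [-0.388 -0.383] z [0.41 0.41 0.41]
0.35 4750 ymax [-0.373 -0.37 ] z [0.41 0.41 0.7 ]
0.4 5403 ymax [-0.361 -0.357] z [0.41 0.41 0.7 ]
0.45 5954 ymax [-0.348 -0.344] z [0.41 0.41 0.7 ]
0.5 6423 ymax [-0.335 -0.33 ] z [0.41 0.41 0.7 ]
0.55 6842 ymax [-0.322 -0.317] z [0.41 0.69 0.7 ]
0.6 7165 ymax [-0.309 -0.304] z [0.41 0.7  0.7 ]
0.65 3859 ymax [-0.3   -0.293] z [0.41 0.41 0.7 ]
0.7 2842 ymax [-0.286 -0.279] z [0.41 0.41 0.41]
0.75 2724 ymax [-0.273 -0.266] z [0.41 0.41 0.41]
tips [ 0.4942 -0.2357  0.2362] [ 0.5515 -0.2361  0.236 ] lines a [ 0.5073 -0.2281  0.226 ] [ 0.5074 -0.2661  0.226 ] b [ 0.5354 -0.2282  0.226 ] [ 0.5364 -0.2662  0.226 ]
eye [ 0.5221 -0.0439  0.24  ] panel [ 0.4962 -0.1792  0.24  ] [ 0.549  -0.1794  0.24  ]
```

>>> step_arm --deltas '[[[0, -0.0015, 0.03], 10.6], [[0, 0, 0], 0], [[0, 0, 0], 0]]' --fingers 0

```text
clock: 9.48
tcp_pos: [0.5212, -0.1051, 0.3506]
ee_rot: [-0.451, -0.544, -0.452, 0.544]
ft_force: [-0.1, 0.2, 0.6]
finger_gap: 0.0854
```

```bash
python3 - <<'E'
from h import *
o=get_obs();print(o["tcp_pos"].round(4),o["q"].round(3),o["finger_gap"]);T=Ttool(o);print(T[:3,:3].round(4))
print((T[:3,:3].T@(np.array([.5225,-.1845,.35])-T[:3,3])).round(4))
E
```

```text
[ 0.5212 -0.1051  0.3506] [-0.311  0.262  1.386  0.     1.495 -0.127] 0.08544768955712244
[[-1.300e-03  9.830e-01 -1.834e-01]
 [ 7.000e-04 -1.834e-01 -9.830e-01]
 [-1.000e+00 -1.400e-03 -4.000e-04]]
[0.0005 0.0159 0.0778]
```

>>> step_arm --deltas '[[[0, 0.008, 0.039], 0], [[0, 0.008, 0.039], 0], [[0, 0, 0], 10.6], [[0, 0, 0], 10.6], [[0, 0, 0], 10.6], [[0, 0, 0], 10.6], [[0, 0, 0], 10.6], [[0, 0, 0], 10.6]]'

```text
clock: 10.48
tcp_pos: [0.5228, -0.1842, 0.3509]
ee_rot: [-0.095, -0.7, -0.096, 0.701]
ft_force: [0.1, -0.3, 0.1]
finger_gap: 0.0853
```

>>> step_arm --deltas '[[[0, 0, 0], 10.6], [[0, 0, 0], 10.6], [[0, 0, 0], 10.6], [[0, 0, 0], 10.6], [[0, 0, 0], 10.6], [[0, 0, 0], 10.6], [[0, 0, 0], 10.6], [[0, 0, 0], 10.6]]'

```text
clock: 11.48
tcp_pos: [0.5227, -0.1842, 0.3509]
ee_rot: [0.402, -0.582, 0.402, 0.582]
ft_force: [0.4, -0.4, 0.3]
finger_gap: 0.0858
```

>>> step_arm --deltas '[[[0, 0, 0], 10.6], [[0, 0, 0], 10.6], [[0, 0, 0], 0], [[0, 0, 0], 0]]'

```text
clock: 11.98
tcp_pos: [0.5227, -0.1846, 0.3511]
ee_rot: [0.5, -0.5, 0.5, 0.5]
ft_force: [0.3, -0.1, 0.1]
finger_gap: 0.0855
```

```bash
python3 - <<'E'
from h import *
o=get_obs();print(o["tcp_pos"].round(4),o["q"].round(3),o["finger_gap"],o["clock"]);T=Ttool(o);print(T[:3,:3].round(4))
print((T[:3,:3].T@(np.array([.5225,-.1845,.35])-T[:3,3])).round(4))
E
```

```text
[ 0.5227 -0.1846  0.3511] [-0.447  0.297  1.334  0.     1.511  2.693] 0.08550996689930354 11.975
[[-3.e-04 -1.e+00 -9.e-04]
 [ 2.e-04 -9.e-04  1.e+00]
 [-1.e+00  3.e-04  2.e-04]]
[0.0011 0.0002 0.0001]
```

>>> step_arm --deltas '[[[0.04, 0, 0], 0], [[0.04, 0, 0], 0], [[0.03, 0, 0], 0], [[0.015, 0, 0], 0], [[0.008, 0, 0], 0], [[0.004, 0, 0], 0], [[0, 0, 0], 0], [[0, 0, 0], 0]]' --fingers 0.15

```text
clock: 12.98
tcp_pos: [0.5231, -0.1851, 0.2149]
ee_rot: [0.501, -0.499, 0.501, 0.499]
ft_force: [0.1, -0.5, 0.2]
finger_gap: 0.0723
```

```bash
python3 - <<'E'
from h import *
o=get_obs();print(o["tcp_pos"].round(4),o["ft_force"].round(1),o["finger_gap"])
w=snap("wrist");save(w,"w6.png",k=1.25)
for n,p in dict(post=(.5221,-.0445,.254),markL=(.5356,-.2395,.226),markR=(.5075,-.2395,.226)).items(): print(n,proj(w,p)*1.25)
E
```

```text
[ 0.5231 -0.1851  0.2149] [ 0.1 -0.5  0.2] 0.07228160819592376
post [398.88626084 635.79316115]
markL [360.18334047 207.81864593]
markR [437.17339465 207.53634757]
```

View pics/w6.png

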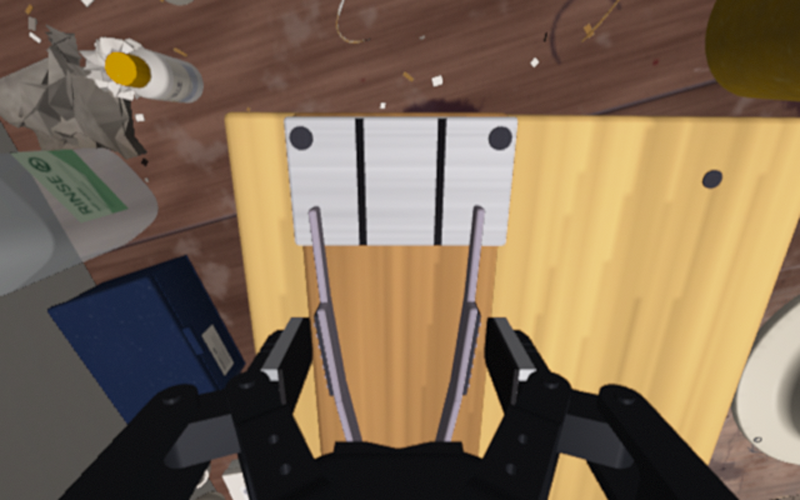

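The new view shows the tips at (314,208) and (478,208), outside the lines at x = 361 and 440 on the gauge block, and the open fingers outside the grip panels. That is 12 pictures, so from here I measure with code only.

```bash
python3 - <<'E'
from h import *
w=load("wrist");p=w["pixels"].astype(int)
for v in(162,166,170,174,182,188): print(v,"z:",[ (u,px(w,u,v)[2].round(3)) for u in(251,252,253,254,255)]);print([tuple(p[v,u]) for u in range(246,262)])
print([tuple(p[180,u]) for u in range(284,296)])
E
```

```text
162 z: [(251, np.float64(0.227)), (252, np.float64(0.227)), (253, np.float64(0.226)), (254, np.float64(0.226)), (255, np.float64(0.227))]
[(np.int64(204), np.int64(202), np.int64(207)), (np.int64(204), np.int64(203), np.int64(207)), (np.int64(204), np.int64(203), np.int64(207)), (np.int64(205), np.int64(203), np.int64(207)), (np.int64(205), np.int64(204), np.int64(208)), (np.int64(206), np.int64(204), np.int64(208)), (np.int64(207), np.int64(204), np.int64(208)), (np.int64(207), np.int64(205), np.int64(209)), (np.int64(206), np.int64(204), np.int64(207)), (np.int64(205), np.int64(202), np.int64(207)), (np.int64(205), np.int64(203), np.int64(207)), (np.int64(205), np.int64(203), np.int64(207)), (np.int64(205), np.int64(203), np.int64(206)), (np.int64(205), np.int64(204), np.int64(207)), (np.int64(204), np.int64(204), np.int64(207)), (np.int64(205), np.int64(204), np.int64(207))]
166 z: [(251, np.float64(0.23)), (252, np.float64(0.231)), (253, np.float64(0.231)), (254, np.float64(0.228)), (255, np.float64(0.227))]
[(np.int64(205), np.int64(203), np.int64(207)), (np.int64(194), np.int64
[... 4053 characters left out ...]
int64(138)), (np.int64(202), np.int64(201), np.int64(204)), (np.int64(212), np.int64(211), np.int64(214)), (np.int64(208), np.int64(207), np.int64(210))]
[(np.int64(209), np.int64(207), np.int64(211)), (np.int64(211), np.int64(210), np.int64(214)), (np.int64(183), np.int64(182), np.int64(186)), (np.int64(83), np.int64(81), np.int64(84)), (np.int64(19), np.int64(18), np.int64(21)), (np.int64(25), np.int64(22), np.int64(25)), (np.int64(23), np.int64(21), np.int64(24)), (np.int64(27), np.int64(26), np.int64(29)), (np.int64(72), np.int64(71), np.int64(74)), (np.int64(154), np.int64(152), np.int64(157)), (np.int64(206), np.int64(204), np.int64(208)), (np.int64(211), np.int64(209), np.int64(213))]
```

>>> step_arm --deltas '[[[0, 0, 0], 0], [[0, 0, 0], 0], [[0, 0, 0], 0], [[0, 0, 0], 0]]' --fingers 0.36 --force 20

```text
clock: 13.52
tcp_pos: [0.5231, -0.1852, 0.2148]
ee_rot: [0.501, -0.499, 0.501, 0.498]
ft_force: [-0.4, -0.0, 6.6]
finger_gap: 0.0552
```

```bash
cat > m.py <<'E'
from h import *
def meas(w=None):
    o=get_obs();w=w or snap("wrist");p=w["pixels"].astype(int);r,g,b=p[...,0],p[...,1],p[...,2]
    m=(r-g>=7)&(b-g>=9)&(r>115)&(r<200)
    out={}
    for n,(a,c) in dict(L=(235,319),R=(319,400)).items():
        sub=np.zeros_like(m);sub[150:195,a:c]=m[150:195,a:c]
        k,lab,st,ce=cv2.connectedComponentsWithStats(sub.astype(np.uint8));i=1+np.argmax(st[1:,4]);B=lab==i
        v0=np.nonzero(B.any(1))[0][0]
        vs=range(v0+2,v0+9);us=[np.nonzero(B[v])[0].mean() for v in vs]
        q=np.polyfit(vs,us,1);out[n]=px(w,np.polyval(q,v0+.5),v0+.5,.234);out[n+"_w"]=st[i][4]
    # lines at z=.226 on rows 140-155 and 180-190
    for n,x0 in(("lineL",.5356),("lineR",.5075)):
        pts=[]
        for v in list(range(108,150,4)):
            u0=int(proj(w,[x0,px(w,319,v,.226)[1],.226])[0]);seg=(r[v,u0-9:u0+10]).astype(float)
            wt=np.clip(150-seg,0,None)
            if wt.sum()>200: pts.append(px(w,u0-9+(wt*np.arange(19)).sum()/wt.sum(),v,.226)[:2])
        pts=np.array(pts);q=np.polyfit(pts[:,1],pts[:,0],1);out[n]=np.polyval(q,-.2395);out[n+"_s"]=q[0]
    print("tcp",o["tcp_pos"].round(4),"F",o["ft_force"].round(1),"gap",round(o["finger_gap"],4),"t",o["clock"])
    print({k:np.round(v,4) for k,v in out.items()})
    print("tip gap %.1f  mid %.4f  lines mid %.4f gap %.1f | errL %.1f errR %.1f mm"%((out["L"][0]-out["R"][0])*1e3,(out["L"][0]+out["R"][0])/2,(out["lineL"]+out["lineR"])/2,(out["lineL"]-out["lineR"])*1e3,(out["L"][0]-out["lineL"])*1e3,(out["R"][0]-out["lineR"])*1e3))
E
python3 - <<'E'
from m import *
meas(load("wrist"));meas()
E
```

```text
tcp [ 0.5231 -0.1852  0.2148] F [-0.4 -0.   6.6] gap 0.0552 t 13.525
{'L': array([ 0.5516, -0.2403,  0.234 ]), 'L_w': np.int32(170), 'R': array([ 0.4932, -0.2405,  0.234 ]), 'R_w': np.int32(162), 'lineL': np.float64(0.5352), 'lineL_s': np.float64(0.0044), 'lineR': np.float64(0.5071), 'lineR_s': np.float64(0.0043)}
tip gap 58.4  mid 0.5224  lines mid 0.5211 gap 28.1 | errL 16.4 errR -13.9 mm
tcp [ 0.5231 -0.1852  0.2148] F [-0.4 -0.   6.6] gap 0.0552 t 13.525
{'L': array([ 0.548 , -0.2408,  0.234 ]), 'L_w': np.int32(171), 'R': array([ 0.496 , -0.2406,  0.234 ]), 'R_w': np.int32(164), 'lineL': np.float64(0.5352), 'lineL_s': np.float64(0.005), 'lineR': np.float64(0.5071), 'lineR_s': np.float64(0.0046)}
tip gap 52.0  mid 0.5220  lines mid 0.5211 gap 28.1 | errL 12.8 errR -11.0 mm
```

>>> step_arm --deltas '[[[-0.001, 0.0007, 0], 0], [[-0.001, 0, 0], 0], [[0, 0, 0], 0], [[0, 0, 0], 0]]' --fingers 0.45

```text
clock: 14.08
tcp_pos: [0.522, -0.185, 0.2161]
ee_rot: [0.501, -0.499, 0.501, 0.499]
ft_force: [0.4, 0.2, -0.3]
finger_gap: 0.0474
```

```bash
python3 -c "from m import *; meas()"
```

```text
tcp [ 0.522  -0.185   0.2161] F [ 0.4  0.2 -0.3] gap 0.0474 t 14.075
{'L': array([ 0.5415, -0.2407,  0.234 ]), 'L_w': np.int32(173), 'R': array([ 0.4997, -0.2405,  0.234 ]), 'R_w': np.int32(165), 'lineL': np.float64(0.5352), 'lineL_s': np.float64(0.005), 'lineR': np.float64(0.5071), 'lineR_s': np.float64(0.0051)}
tip gap 41.7  mid 0.5206  lines mid 0.5211 gap 28.1 | errL 6.3 errR -7.3 mm
```

>>> step_arm --deltas '[[[-0.0007, -0.0003, 0], 0], [[0, 0, 0], 0], [[0, 0, 0], 0], [[0, 0, 0], 0]]' --fingers 0.53

```text
clock: 14.62
tcp_pos: [0.5223, -0.185, 0.217]
ee_rot: [0.501, -0.499, 0.501, 0.499]
ft_force: [-0.2, -0.3, -0.1]
finger_gap: 0.0399
```

```bash
python3 -c "from m import *; meas()"
```

```text
tcp [ 0.5223 -0.185   0.217 ] F [-0.2 -0.3 -0.1] gap 0.0399 t 14.625
{'L': array([ 0.5371, -0.2405,  0.234 ]), 'L_w': np.int32(170), 'R': array([ 0.5053, -0.2404,  0.234 ]), 'R_w': np.int32(172), 'lineL': np.float64(0.5352), 'lineL_s': np.float64(0.0035), 'lineR': np.float64(0.5071), 'lineR_s': np.float64(0.0054)}
tip gap 31.8  mid 0.5212  lines mid 0.5211 gap 28.1 | errL 2.0 errR -1.8 mm
```

>>> step_arm --deltas '[[[-0.0002, 0, 0], 0], [[0, 0, 0], 0], [[0, 0, 0], 0], [[0, 0, 0], 0], [[0, 0, 0], 0], [[0, 0, 0], 0]]' --fingers 0.559

```text
clock: 15.42
tcp_pos: [0.5224, -0.185, 0.2172]
ee_rot: [0.501, -0.499, 0.501, 0.499]
ft_force: [-0.6, -0.0, 0.1]
finger_gap: 0.0378
```

```bash
python3 -c "from m import *; meas(); meas()"
```

```text
tcp [ 0.5224 -0.185   0.2172] F [-0.6 -0.   0.1] gap 0.0378 t 15.425
{'L': array([ 0.5355, -0.2405,  0.234 ]), 'L_w': np.int32(171), 'R': array([ 0.5071, -0.2404,  0.234 ]), 'R_w': np.int32(171), 'lineL': np.float64(0.5352), 'lineL_s': np.float64(0.0032), 'lineR': np.float64(0.5071), 'lineR_s': np.float64(0.0038)}
tip gap 28.4  mid 0.5213  lines mid 0.5211 gap 28.1 | errL 0.3 errR 0.0 mm
tcp [ 0.5223 -0.185   0.2172] F [ 0.4  0.4 -1. ] gap 0.038 t 15.475
{'L': array([ 0.5354, -0.2405,  0.234 ]), 'L_w': np.int32(171), 'R': array([ 0.5071, -0.2404,  0.234 ]), 'R_w': np.int32(171), 'lineL': np.float64(0.5351), 'lineL_s': np.float64(0.0032), 'lineR': np.float64(0.507), 'lineR_s': np.float64(0.0036)}
tip gap 28.4  mid 0.5213  lines mid 0.5211 gap 28.1 | errL 0.3 errR 0.0 mm
```

>>> step_arm --deltas '[[[0, 0, 0], 0], [[0, 0, 0], 0], [[0, 0, 0], 0], [[0, 0, 0], 0], [[0, 0, 0], 0], [[0, 0, 0], 0], [[0, 0, 0], 0], [[0, 0, 0], 0]]'

```text
clock: 16.52
tcp_pos: [0.5224, -0.185, 0.2172]
ee_rot: [0.501, -0.499, 0.501, 0.499]
ft_force: [-0.4, -0.2, 0.1]
finger_gap: 0.0376
```

```bash
python3 - <<'E'
from m import *
meas();w=load("wrist")
for x in(.5354,.5071):
    u,v=proj(w,[x,-.236,.234]);u,v=int(round(u)),int(round(v))
    print("tip top z",np.median([px(w,u+a,v+b)[2] for a in(-1,0,1) for b in(-1,0,1,2,3)]).round(4))
for x in(.4975,.545,.5212): u,v=proj(w,[x,-.236,.226]);print("block z",px(w,u,v)[2].round(4))
E
```

```text
tcp [ 0.5224 -0.185   0.2172] F [-0.4 -0.2  0.1] gap 0.0376 t 16.525
{'L': array([ 0.5355, -0.2405,  0.234 ]), 'L_w': np.int32(171), 'R': array([ 0.5071, -0.2404,  0.234 ]), 'R_w': np.int32(171), 'lineL': np.float64(0.5351), 'lineL_s': np.float64(0.0027), 'lineR': np.float64(0.5071), 'lineR_s': np.float64(0.0035)}
tip gap 28.4  mid 0.5213  lines mid 0.5211 gap 28.1 | errL 0.3 errR 0.0 mm
tip top z 0.2349
tip top z 0.2353
block z 0.2257
block z 0.2264
block z 0.2265
```

The squeeze is steady. The tips read about 1 mm higher than before, so I ease the tool down slightly to be sure they rest on the block.

>>> step_arm --deltas '[[[0.0006, 0, 0], 0], [[0.0006, 0, 0], 0], [[0, 0, 0], 0], [[0, 0, 0], 0], [[0, 0, 0], 0], [[0, 0, 0], 0]]'

```text
clock: 17.32
tcp_pos: [0.5224, -0.1851, 0.2163]
ee_rot: [0.501, -0.499, 0.501, 0.499]
ft_force: [-1.8, -0.4, 4.9]
finger_gap: 0.0378
```

```bash
python3 - <<'E'
from m import *
meas();meas();w=load("wrist")
for x in(.5354,.5071):
    u,v=proj(w,[x,-.236,.234]);u,v=int(round(u)),int(round(v))
    print("tip top z",np.median([px(w,u+a,v+b)[2] for a in(-1,0,1) for b in(-1,0,1,2,3)]).round(4))
E
```

```text
tcp [ 0.5224 -0.1851  0.2163] F [-1.8 -0.4  4.9] gap 0.0378 t 17.325
{'L': array([ 0.5354, -0.2407,  0.234 ]), 'L_w': np.int32(170), 'R': array([ 0.5072, -0.2406,  0.234 ]), 'R_w': np.int32(170), 'lineL': np.float64(0.5352), 'lineL_s': np.float64(0.0043), 'lineR': np.float64(0.5071), 'lineR_s': np.float64(0.0045)}
tip gap 28.2  mid 0.5213  lines mid 0.5211 gap 28.1 | errL 0.2 errR 0.2 mm
tcp [ 0.5224 -0.1851  0.2163] F [-2.6 -0.2  6. ] gap 0.0379 t 17.375
{'L': array([ 0.5354, -0.2407,  0.234 ]), 'L_w': np.int32(170), 'R': array([ 0.5072, -0.2406,  0.234 ]), 'R_w': np.int32(170), 'lineL': np.float64(0.5352), 'lineL_s': np.float64(0.0042), 'lineR': np.float64(0.5071), 'lineR_s': np.float64(0.0046)}
tip gap 28.2  mid 0.5213  lines mid 0.5211 gap 28.1 | errL 0.2 errR 0.2 mm
tip top z 0.2341
tip top z 0.2343
```

```bash
python3 -c "
from cell import *
print(sign_off())"
```

```text
the job is handed in; nothing more can be done
None
```

The tweezers hang by their eye on the post and lie flat. The gripper is holding the legs squeezed with the tips over the two engraved lines, and the job is handed in at 17.4 s on the clock.

- **Tip position:** the wrist camera measured a tip gap of 28.2 mm, against 28.1 mm between the lines. Each tip was within about 0.2 mm of its line centre. The gap shrank only from 58 mm to about 28 mm, so the tips were never near closing.
- **Resting on the block:** after the squeeze the tips read about 1 mm too high. I eased the tool down about 1 mm, and they now sit on the block again. The arm presses the tweezers down with about 5–6 N, well under the 40 N limit.
- **Steadiness:** readings stayed within about 0.1 mm over a second's hold before that correction. After it I took only two readings, 0.05 s apart; they agreed.
- **Not re-checked:** the gripper hid the eye at the end. I last saw it on the post, flat and centred, just before the squeeze. I did not measure the wood block, bottle and tin again, but the arm never went near them.

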